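# Set the length stop of the cutting fence to the green tab

### The job

Set the length stop on the cutting fence for the green job: swing its red clamp lever out until it stands square to the rail, slide the stop along the rail until its white pointer is opposite the middle of the green tab (not the orange one), then swing the lever fully back in line with the rail so that the stop is clamped again, and let go.

Things in the scene. Friction and masses are not known exactly. Their poses are not given: they have to be found in the camera images.
- pointer (a point): Tip of the white pointer low on the far side of the length stop, a grey carriage (130 mm along the rail, 70 across, flat top 66 mm above the bench) on an aluminium rail. Tip 30 mm above the bench. Axes: y along the rail, roughly to the robot's left; x across it, away from the robot; z up. The rail runs under x -58 mm. The lever's pivot is at x -58, y +35 mm from the tip; hub 28 mm across, 95 mm high.
- stop_grip (a point): Centre of the black upright grip on the carriage, by which it is slid: a plate 16 mm thick along y, 44 mm wide along x, from 66 to 110 mm above the bench (centre at 88). It is 58 mm along -x and 45 mm along -y from the pointer's tip. The carriage slides with about 10 N and stays where left, up to 190 mm either side of the rail's middle. Slide it only with the lever open.
- clamp_lever (a joint): Angle of the red lever about its vertical pivot on the carriage, rad. 0: clamped, arm in line with the rail, pointing to +y. It grows counter-clockwise from above to its stop at 1.5: free, arm across the rail towards the robot (-x). It swings with about 1.5 N at the knob and stays where left. Open from 1.1, clamped below 0.2.
- lever_knob (a point): Middle of the upright red knob at the lever's end, a cylinder 22 mm in diameter, 89 to 125 mm above the bench (this point at 107), 85 mm from the pivot. The arm under it is 14 mm wide, 78 to 89 mm above the bench. The knob does not spin on the arm.
- green_tab: Green tab, a fixed plate 24 mm along the rail, 34 across, 4 thick, on the white scale strip on the rail's far side. Origin: middle of its underside, 22 mm above the bench; axes as the pointer's. Ignore the like orange tab on the other side of the stop's start, and the loose spare stop with a black lever elsewhere on the bench.

How it is judged:
On the way, in this order (a step that is already met when the one before it is completed fails the run):
1. the clamp lever has been swung out, open to at least 1.1 rad (value of joint clamp_lever above 1.1 rad), for 0.1 s.
2. with the lever open, the pointer has been brought opposite the green tab, within 12 mm of its middle along the rail (y of pointer in the frame of green_tab between -0.012 and 0.012 m and value of joint clamp_lever above 0.9 rad), for 0.2 s.
At the end, for the whole second after the job is handed in: The pointer is opposite the green tab, within 12 mm of its middle along the rail; the lever is back in line with the rail, within 0.2 rad; the lever is at rest (y of pointer in the frame of green_tab between -0.012 and 0.012 m and value of joint clamp_lever below 0.2 rad and velocity of joint clamp_lever between -0.05 and 0.05 rad/s); the robot touches nothing.
It also fails if it takes over 67 s, if anything falls off the work surface, if the arm or the gripper's body presses on something with over 40 N, if the wrist force passes 120 N, or if a joint passes its speed limit or range.

### The arm

A 6-joint arm with a two-finger parallel gripper is mounted at the origin on the work surface. World frame = base frame: x ahead of the robot, y to its left, z up, the work surface at z = 0. Lengths are in m, angles in rad, forces in N, time in s.
With the tool pointing down it reaches from about 0.3 to 0.75 m from the base axis. Payload 8.5 kg.
Tool frame: the origin (TCP) lies midway between the tips of the shut fingers; the grasp point (between the pads) lies 19 mm behind it; z points along the fingers, y is the line along which they close (so a half turn about z gives the same grasp; the last joint's range is limited). The gripper opens to 85 mm and grips with 20 to 120 N. Pads are 22 mm wide; open, the fingers measure 114 mm over their backs; the gripper's body (76 mm by 85 mm) begins 54 mm behind the grasp point. The pads swing forward as they close: fully open they stand 13 mm farther back than shut.
Start: joints at [1.109, 0.381, 1.297, -0, 1.464, -0.215], TCP at [0.134, 0.533, 0.231] pointing down, gripper open.
Joint ranges: [-3.11, 3.11], [-0.89, 2.33], [0.22, 2.48], [-1.42, 4.56], [0.17, 2.85], [-2.88, 2.88]. Speed limits (rad/s): [2.39, 2.39, 3.14, 3.14, 3.14, 3.14].

### API

Orientations are given as a unit quaternion [x, y, z, w].
In Python, from workcell import robot, viewer, job gives the robot as it stands.
- The arm moves only by the tool apply_moves, never from a script. Its argument "targets" is a list of rows, each an object of numbers: "grip": the gripper's target within -1 to 1 (fully open at 1, half-way at 0, shut at -1); "tx", "ty", "tz": the shift along the tool's x, y, z as a fraction of full scale; "roll": the turn about the tool's z as a fraction of full scale. In form: [{"grip": .., "tx": .., "ty": .., "tz": .., "roll": ..}, ...]. A call has exactly 5 rows; each row is the pose to reach, as a shift and turn from the pose commanded when the call began, along the tool's axes at that moment; what a row does not reach only later rows make up. Full scale, the value 1, is 1000 mm for a shift and 45 degrees for a turn. A row lasts 1/10 s, in which the tool goes at most 50 mm and 8.59 degrees, less where a joint would pass 70% of its speed; a pose out of reach is approached as far as the arm can. A call with a number of a shift or a turn outside -1 to 1 is refused whole. A call with a gripper value outside its range is refused whole. The fingers move at their own pace and stop on an object; the grip force is fixed at half the most. Time passes only in rows, so rows that repeat a pose let the fingers close, or fill a call up. It gives the time, the measured TCP pose, the force, the opening and the grip force at its end, in the units of the state.
- robot.sense(): the state, without advancing time (a new reading comes with each control period).
- viewer.snapshot(name): name is "scene" or "top"; returns (picture, depth): 384x512x3 uint8, red, green, blue; 384x512 float32, m along the optical axis (not along the pixel's ray), 0 where there is no reading.
- viewer.calibration(name): a dict with "mtx" (3x3 intrinsics, pixels), "position" and "rotation" of the camera in the world. Camera axes: x right, y up, looking along -z (the intrinsics and any distortion apply to the point x, -y, -z); pixel columns grow to the right and rows downward; lengths in m; the calibration is good to about 2 mm. A picture is of the moment at which its call begins. calibration takes no time and is no camera call.
- job.close_job(): hands the job in; it is judged then, once.
The state is a dict: "clock": time; "joint_positions": joint angles; "joint_velocities": joint speeds; "joint_efforts": joint torques, N m; "position": TCP position; "tool_rot": TCP orientation; "contact_force": force on the tool from outside, world axes, zero at the start; "ft_torque": the same for the moment, N m; "width": finger opening in m; "gripper_force": force on a finger pad.
Only numpy, scipy, OpenCV 4.12 (cv2) and the standard library are available. Lean on these libraries where they do the work, as an engineer would, in place of code of your own. Each camera call takes 0.05 s, during which the arm holds its last target. There are 200 camera calls.

## Working session

There is one attempt and no reset: what is moved stays moved. The work goes in short steps, Python scripts to look and compute and a tool call to move; the robot and the scene stay as the last step left them, time stands still between calls to the robot, and variables do not carry over. Pictures are saved under pics/ and viewed, at most 10 in all, crops included, and the job is handed in when it is done.

Besides the shell and the picture viewer there is one more tool, called after "Call:" as name([rows], argument=value, ...), one row to a line, values as JSON. apply_moves: Moves the arm, as the interface text tells. Its arguments: {"type":"object","properties":{"targets":{"type":"array"}},"required":["targets"]}

```bash
mkdir -p pics; cat > h.py <<'E'
import numpy as np, cv2
from workcell import robot, viewer, job
def snap(n,f=None):
    p,d=viewer.snapshot(n)
    if f: cv2.imwrite('pics/'+f,cv2.cvtColor(p,cv2.COLOR_RGB2BGR))
    return p,d
def ray(n,uv,z):
    c=viewer.calibration(n);K=np.array(c['mtx']);R=np.array(c['rotation']);o=np.array(c['position'])
    v=np.linalg.inv(K)@np.array([uv[0],uv[1],1.]);v=R@(v*[1,-1,-1])
    return o+v*(z-o[2])/v[2]
E
python3 - <<'E'
from h import *
a,_=snap('scene','s1.png');b,_=snap('top','t1.png')
for n in('scene','top'):print(viewer.calibration(n))
s=robot.sense();print(s['clock'],s['position'],s['tool_rot'],s['width'])
E
```

```text
{'mtx': array([[432.3817798 ,   0.        , 254.35349454],
       [  0.        , 432.3817798 , 195.34107793],
       [  0.        ,   0.        ,   1.        ]]), 'position': array([ 1.14883869, -0.01019328,  0.44460777]), 'rotation': array([0.3412725 , 0.32299483, 0.60157426, 0.64599987])}
{'mtx': array([[352.96723562,   0.        , 260.79517674],
       [  0.        , 352.96723562, 191.46697959],
       [  0.        ,   0.        ,   1.        ]]), 'position': array([ 0.48846155, -0.0013357 ,  0.75944664]), 'rotation': array([-0.08152358,  0.05110207,  0.70409711, -0.70355508])}
0.1 [0.13423724 0.53308476 0.23076665] [ 1.23059373e-01  9.92399082e-01 -6.37697618e-04 -2.17139432e-04] 0.08525658856040362
```

View pics/t1.png

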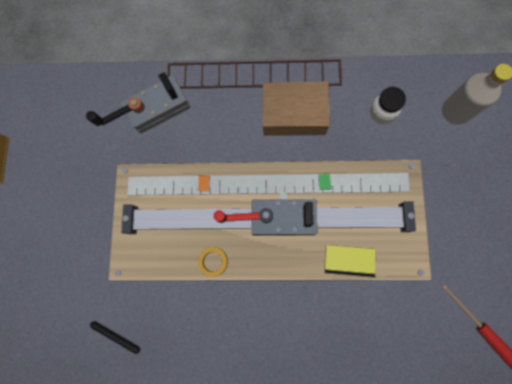

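View pics/s1.png

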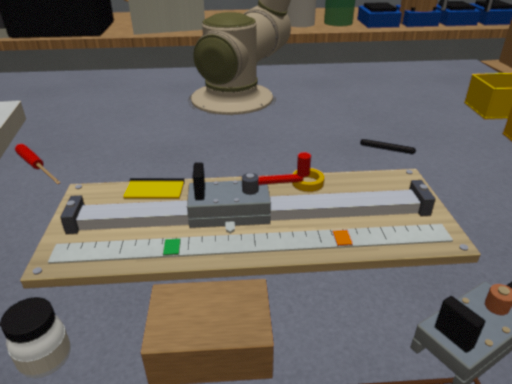

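The top view shows the knob near (220,216), the pivot hub at (266,216), the grip at (308,214), the pointer at (284,195), green at (325,181) and orange at (204,183). Rotation is a quaternion, so I'll adapt the helper to that.

```bash
sed -i "s/R=np.array(c\['rotation'\])/R=Rot.from_quat(c['rotation']).as_matrix()/;1a from scipy.spatial.transform import Rotation as Rot" h.py
cat >> h.py <<'E'
def blobs(p,kind):
    h,s,v=cv2.split(cv2.cvtColor(p,cv2.COLOR_RGB2HSV).astype(int)[:, :, :].astype(np.uint8)) if 0 else cv2.split(cv2.cvtColor(p,cv2.COLOR_RGB2HSV))
    m={'green':(h>45)&(h<80)&(s>130)&(v>70),'red':((h<5)|(h>174))&(s>170)&(v>70),'orange':(h>7)&(h<16)&(s>200)&(v>150),'black':(v<30)}[kind]
    n,l,st,c=cv2.connectedComponentsWithStats(m.astype(np.uint8))
    return [(st[i].tolist(),c[i].round(1).tolist()) for i in range(1,n) if st[i][4]>15]
E
sed -i "s/cv2.split(cv2.cvtColor(p,cv2.COLOR_RGB2HSV).astype(int).* if 0 else //" h.py
python3 - <<'E'
from h import *
for n,f in(('top','t1'),('scene','s1')):
    p=cv2.cvtColor(cv2.imread(f'pics/{f}.png'),cv2.COLOR_BGR2RGB)
    for k,z in(('green',.026),('orange',.026),('red',.1),('black',.11)):
        for st,c in blobs(p,k): print(n,k,st,c,ray(n,c,z).round(4))
for nm,c,z in(('knob',(220,216),.125),('hub',(266,215.5),.095),('pointer',(284,195),.03)):print(nm,ray('top',c,z).round(4))
print('scene pointer',ray('scene',(230,228),.03),'knob',ray('scene',(304,156),.125))
print(Rot.from_quat(robot.sense()['tool_rot']).as_matrix().round(3))
E
```

```text
top red [215, 212, 43, 9, 212] [234.0, 216.3] [0.5665 0.0778 0.1   ]
top red [479, 325, 33, 42, 449] [497.0, 344.0] [ 0.346  -0.3784  0.1   ]
top black [168, 87, 8, 11, 44] [171.7, 92.5] [0.8147 0.2063 0.11  ]
top black [380, 101, 16, 11, 34] [385.7, 107.1] [ 0.7768 -0.2141  0.11  ]
top black [91, 116, 21, 9, 82] [98.9, 120.3] [0.7578 0.3501 0.11  ]
top black [92, 323, 47, 27, 92] [115.7, 335.2] [0.3544 0.2831 0.11  ]
scene green [164, 239, 16, 15, 208] [171.5, 246.3] [ 0.6533 -0.1022  0.026 ]
scene red [15, 144, 27, 24, 290] [27.5, 154.6] [ 0.4868 -0.3478  0.1   ]
scene red [258, 153, 53, 31, 556] [290.1, 171.7] [0.5767 0.0818 0.1   ]
scene black [0, 0, 113, 37, 3843] [55.1, 17.0] [-0.56   -0.6217  0.11  ]
scene black [439, 0, 5, 6, 17] [441.1, 2.2] [-0.6884  0.8713  0.11  ]
scene black [476, 0, 13, 11, 61] [483.2, 3.4] [-0.6463  1.0254  0.11  ]
scene black [491, 0, 21, 8, 108] [499.9, 4.6] [-0.6158  1.0774  0.11  ]
scene black [447, 2, 28, 7, 154] [458.6, 5.4] [-0.617   0.9106  0.11  ]
scene black [365, 4, 31, 7, 178] [379.8, 7.0] [-0.6179  0.5961  0.11  ]
scene black [361, 141, 54, 12, 154] [386.9, 146.9] [0.5265 0.2496 0.11  ]
scene black [194, 164, 10, 35, 295] [198.5, 181.7] [ 0.6109 -0.0575  0.11  ]
scene black [436, 297, 48, 54, 1526] [458.9, 323.9] [0.8879 0.2015 0.11  ]
scene black [1, 298, 53, 44, 1663] [27.3, 319.9] [ 0.8525 -0.2142  0.11  ]
knob [0.5642 0.1003 0.125 ]
hub [0.5685 0.0176 0.095 ]
pointer [ 0.6194 -0.0183  0.03  ]
scene pointer [ 0.62136481 -0.01496938  0.03      ] knob [0.57345402 0.10266687 0.125     ]
[[-0.97   0.244 -0.001]
 [ 0.244  0.97  -0.001]
 [ 0.    -0.001 -1.   ]]
```

```bash
python3 - <<'E'
from h import *
p=cv2.cvtColor(cv2.imread('pics/t1.png'),cv2.COLOR_BGR2RGB);q=cv2.cvtColor(cv2.imread('pics/s1.png'),cv2.COLOR_BGR2RGB)
def cen(n,p,m,roi,z):
    x0,y0,x1,y1=roi;k=np.zeros(m.shape,bool);k[y0:y1,x0:x1]=1
    v,u=np.nonzero(m&k);c=(u.mean(),v.mean());print(n,len(u),np.round(c,1),(u.min(),u.max(),v.min(),v.max()),ray(n,c,z).round(4))
def hsv(p):return cv2.split(cv2.cvtColor(p,cv2.COLOR_RGB2HSV))
for n,p,rs in(('top',p,((310,165,340,197),(190,170,220,197),(205,205,230,226),(300,195,318,232))),('scene',q,((155,230,190,265),(325,225,360,250),(294,150,315,180),(188,155,210,205)))):
    h,s,v=hsv(p)
    print('green');cen(n,p,(h>45)&(h<80)&(s>100),rs[0],.026)
    print('orange');cen(n,p,(h>4)&(h<17)&(s>200)&(v>150),rs[1],.026)
    print('knob');cen(n,p,((h<6)|(h>172))&(s>170),rs[2],.115)
    print('grip');cen(n,p,(v<45),rs[3],.1)
c=cv2.resize(cv2.cvtColor(p,cv2.COLOR_RGB2BGR)[140:280,140:380],None,fx=3,fy=3,interpolation=2)
t=cv2.resize(cv2.imread('pics/t1.png')[160:250,180:380],None,fx=3.6,fy=3.6,interpolation=2)
c=c[:270];t=t[:325]
w=720;cv2.imwrite('pics/c.png',np.vstack([c[:,:w],t[:,:w]]))
E
```

```text
green
top 132 [324.3 181.5] (np.int64(320), np.int64(329), np.int64(174), np.int64(188)) [ 0.6487 -0.1035  0.026 ]
orange<stdin>:5: RuntimeWarning: Mean of empty slice.
  ret = ret.dtype.type(ret / rcount)
Traceback (most recent call last):
ValueError: zero-size array to reduction operation minimum which has no identity
```

```bash
cat >> h.py <<'E'
def hsv(p):return cv2.split(cv2.cvtColor(p,cv2.COLOR_RGB2HSV))
def cen(l,n,m,roi,z):
    x0,y0,x1,y1=roi;k=np.zeros(m.shape,bool);k[y0:y1,x0:x1]=1
    v,u=np.nonzero(m&k)
    if len(u)<5: print(l,n,'none');return
    c=(u.mean(),v.mean());print(l,n,len(u),np.round(c,1),u.min(),u.max(),v.min(),v.max(),ray(n,c,z).round(4))
E
python3 - <<'E'
from h import *
p=cv2.cvtColor(cv2.imread('pics/t1.png'),cv2.COLOR_BGR2RGB);q=cv2.cvtColor(cv2.imread('pics/s1.png'),cv2.COLOR_BGR2RGB)
for n,p_,rs in(('top',p,((310,165,340,197),(190,170,220,197),(205,205,228,226),(300,195,318,232))),('scene',q,((155,230,190,265),(325,225,360,250),(294,150,315,178),(188,155,210,205)))):
    h,s,v=hsv(p_)
    cen('green',n,(h>45)&(h<80)&(s>100),rs[0],.026)
    cen('orange',n,(h>2)&(h<20)&(s>170),rs[1],.026)
    cen('knob',n,((h<6)|(h>172))&(s>150),rs[2],.115)
    cen('grip',n,(v<50),rs[3],.1)
c=cv2.resize(cv2.imread('pics/s1.png')[140:265,140:380],None,fx=3,fy=3,interpolation=2)
t=cv2.resize(cv2.imread('pics/t1.png')[160:230,180:380],None,fx=3.6,fy=3.6,interpolation=2)
cv2.imwrite('pics/c.png',np.vstack([c,t][:600]))
E
```

```text
green top 132 [324.3 181.5] 320 329 174 188 [ 0.6487 -0.1035  0.026 ]
orange top 28 [202.8 180.4] 201 206 177 186 [0.6529 0.1553 0.026 ]
knob top 95 [220.3 216.1] 215 227 211 221 [0.5651 0.1013 0.115 ]
grip top 117 [307.1 214.1] 304 311 203 226 [ 0.5705 -0.0594  0.1   ]
green scene 229 [171.3 246.3] 163 179 239 254 [ 0.6533 -0.1025  0.026 ]
orange scene 200 [342.2 237.4] 334 351 230 244 [0.6521 0.1537 0.026 ]
knob scene 291 [302.9 164.6] 294 310 152 177 [0.5823 0.1002 0.115 ]
grip scene 351 [198.5 180.8] 193 204 163 199 [ 0.5923 -0.0591  0.1   ]
```

View pics/c.png

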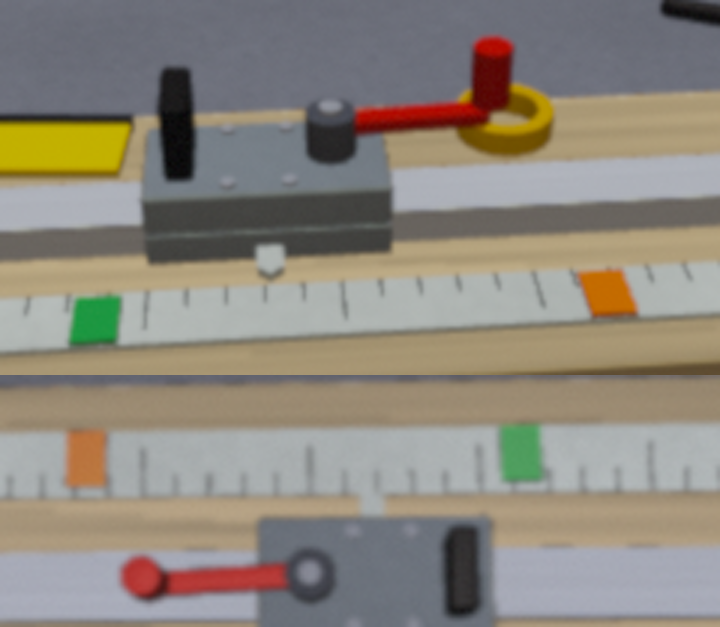

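```bash
python3 - <<'E'
from h import *
for l,n,c,z in(('tip','scene',(230.3,232.3),.03),('tip','top',(283.3,192),.03),('hub','scene',(250.3,175),.095),('hub','top',(266,215.3),.095),('knob','scene',(304,155.7),.125),('knob','top',(219.7,215.6),.125),('grip','scene',(198.7,164.5),.11)):print(l,n,ray(n,c,z).round(4))
E
```

```text
tip scene [ 0.632  -0.0147  0.03  ]
tip top [ 0.6259 -0.0169  0.03  ]
hub scene [0.5734 0.0201 0.095 ]
hub top [0.5689 0.0176 0.095 ]
knob scene [0.5725 0.1028 0.125 ]
knob top [0.5649 0.1009 0.125 ]
grip scene [ 0.5605 -0.0592  0.11  ]
```

Call:
apply_moves([
  {"grip": -0.1, "tx": -0.04, "ty": -0.024, "tz": 0, "roll": 0.168},
  {"grip": -0.1, "tx": -0.08, "ty": -0.048, "tz": 0, "roll": 0.336},
  {"grip": -0.1, "tx": -0.12, "ty": -0.072, "tz": 0, "roll": 0.504},
  {"grip": -0.1, "tx": -0.16, "ty": -0.096, "tz": 0, "roll": 0.672},
  {"grip": -0.1, "tx": -0.2, "ty": -0.12, "tz": 0, "roll": 0.84},
])

```text
clock: 0.6
position: [0.2998, 0.3666, 0.2312]
tool_rot: [0.44, 0.898, -0.0, -0.0]
contact_force: [0.8, -0.1, 0.2]
width: 0.0384
gripper_force: 0.0
```

Call:
apply_moves([
  {"grip": -0.1, "tx": -0.046, "ty": 0.006, "tz": 0, "roll": 0.168},
  {"grip": -0.1, "tx": -0.092, "ty": 0.012, "tz": 0, "roll": 0.336},
  {"grip": -0.1, "tx": -0.138, "ty": 0.018, "tz": 0, "roll": 0.504},
  {"grip": -0.1, "tx": -0.184, "ty": 0.024, "tz": 0, "roll": 0.672},
  {"grip": -0.1, "tx": -0.23, "ty": 0.031, "tz": 0, "roll": 0.84},
])

```text
clock: 1.1
position: [0.4661, 0.2045, 0.2312]
tool_rot: [0.707, 0.707, -0.0, -0.0]
contact_force: [0.1, 1.5, -0.2]
width: 0.0386
gripper_force: 0.0
```

Call:
apply_moves([
  {"grip": -0.1, "tx": -0.03, "ty": 0.03, "tz": 0, "roll": 0},
  {"grip": -0.1, "tx": -0.06, "ty": 0.06, "tz": 0.02, "roll": 0},
  {"grip": -0.1, "tx": -0.09, "ty": 0.09, "tz": 0.045, "roll": 0},
  {"grip": -0.1, "tx": -0.103, "ty": 0.103, "tz": 0.07, "roll": 0},
  {"grip": -0.1, "tx": -0.103, "ty": 0.103, "tz": 0.08, "roll": 0},
])

```text
clock: 1.6
position: [0.5689, 0.1016, 0.1482]
tool_rot: [0.707, 0.708, -0.002, -0.001]
contact_force: [0.0, -0.4, -0.9]
width: 0.0387
gripper_force: 0.0
```

```bash
python3 - <<'E'
from h import *
a,_=snap('scene');print(robot.sense()['position'])
cv2.imwrite('pics/k.png',cv2.resize(cv2.cvtColor(a[60:230,180:400],cv2.COLOR_RGB2BGR),None,fx=3,fy=3))
E
```

```text
[0.56767371 0.10295    0.14796967]
```

View pics/k.png

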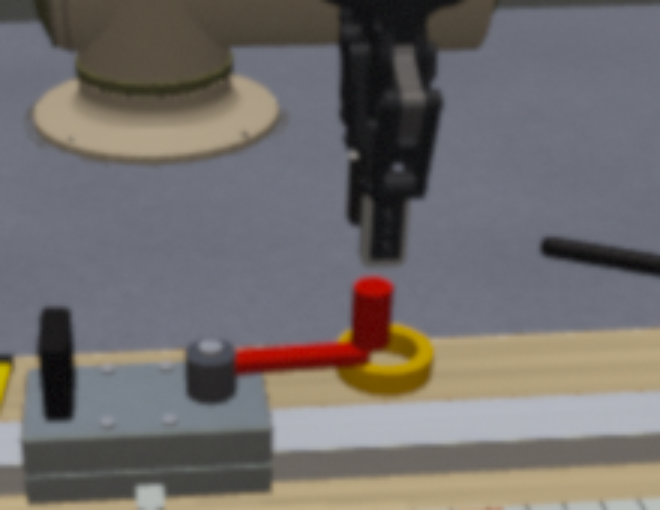

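The fingers straddle the knob (crop: near pad at about (383,235), knob top at (373,290)). Next I lower the gripper to cage it.

Call:
apply_moves([
  {"grip": -0.1, "tx": 0, "ty": 0, "tz": 0.015, "roll": 0},
  {"grip": -0.1, "tx": 0, "ty": 0, "tz": 0.03, "roll": 0},
  {"grip": -0.1, "tx": 0, "ty": 0, "tz": 0.045, "roll": 0},
  {"grip": -0.1, "tx": 0, "ty": 0, "tz": 0.052, "roll": 0},
  {"grip": -0.1, "tx": 0, "ty": 0, "tz": 0.052, "roll": 0},
])

```text
clock: 2.15
position: [0.568, 0.1044, 0.0994]
tool_rot: [0.705, 0.709, -0.0, -0.0]
contact_force: [0.1, -0.0, -0.7]
width: 0.0381
gripper_force: 0.0
```

Call:
apply_moves([
  {"grip": -0.1, "tx": -0.001, "ty": -0.012, "tz": 0, "roll": -0.178},
  {"grip": -0.1, "tx": -0.003, "ty": -0.023, "tz": 0, "roll": -0.356},
  {"grip": -0.1, "tx": -0.007, "ty": -0.034, "tz": 0, "roll": -0.533},
  {"grip": -0.1, "tx": -0.013, "ty": -0.0445, "tz": 0, "roll": -0.711},
  {"grip": -0.1, "tx": -0.02, "ty": -0.054, "tz": 0, "roll": -0.889},
])

```text
clock: 2.65
position: [0.5148, 0.0839, 0.1007]
tool_rot: [0.418, 0.909, 0.001, 0.001]
contact_force: [1.7, 0.1, -0.9]
width: 0.0387
gripper_force: 0.8
```

Call:
apply_moves([
  {"grip": -0.1, "tx": -0.001, "ty": -0.012, "tz": 0, "roll": -0.178},
  {"grip": -0.1, "tx": -0.003, "ty": -0.023, "tz": 0, "roll": -0.356},
  {"grip": -0.1, "tx": -0.007, "ty": -0.034, "tz": 0, "roll": -0.533},
  {"grip": -0.1, "tx": -0.013, "ty": -0.0445, "tz": 0, "roll": -0.711},
  {"grip": -0.1, "tx": -0.02, "ty": -0.054, "tz": 0, "roll": -0.889},
])

```text
clock: 3.15
position: [0.4863, 0.0335, 0.1006]
tool_rot: [0.082, 0.997, 0.0, 0.001]
contact_force: [0.2, 2.0, 0.9]
width: 0.0384
gripper_force: 0.9
```

Call:
apply_moves([
  {"grip": -0.1, "tx": 0, "ty": -0.004, "tz": 0, "roll": -0.05},
  {"grip": -0.1, "tx": 0, "ty": -0.008, "tz": 0, "roll": -0.1},
  {"grip": -0.1, "tx": -0.001, "ty": -0.012, "tz": 0, "roll": -0.15},
  {"grip": -0.1, "tx": -0.001, "ty": -0.015, "tz": 0, "roll": -0.2},
  {"grip": -0.1, "tx": -0.001, "ty": -0.015, "tz": 0, "roll": -0.22},
])

```text
clock: 3.65
position: [0.4853, 0.0183, 0.1004]
tool_rot: [-0.002, 1.0, -0.0, 0.001]
contact_force: [-0.2, -0.5, 0.0]
width: 0.0384
gripper_force: 0.0
```

Call:
apply_moves([
  {"grip": -0.1, "tx": 0, "ty": 0, "tz": -0.04, "roll": 0},
  {"grip": 0.2, "tx": 0, "ty": 0, "tz": -0.06, "roll": 0},
  {"grip": 0.2, "tx": -0.03, "ty": -0.026, "tz": -0.06, "roll": 0},
  {"grip": 0.2, "tx": -0.06, "ty": -0.052, "tz": -0.06, "roll": 0},
  {"grip": 0.2, "tx": -0.086, "ty": -0.078, "tz": -0.06, "roll": 0},
])

```text
clock: 4.15
position: [0.5725, -0.0601, 0.1605]
tool_rot: [-0.002, 1.0, -0.0, 0.001]
contact_force: [0.5, 0.7, 0.3]
width: 0.0513
gripper_force: 0.0
```

```bash
python3 - <<'E'
from h import *
a,_=snap('scene');print(robot.sense()['position'])
cv2.imwrite('pics/g.png',cv2.resize(cv2.cvtColor(a[90:270,130:350],cv2.COLOR_RGB2BGR),None,fx=3,fy=3))
E
```

```text
[ 0.57559084 -0.06414202  0.16002424]
```

View pics/g.png

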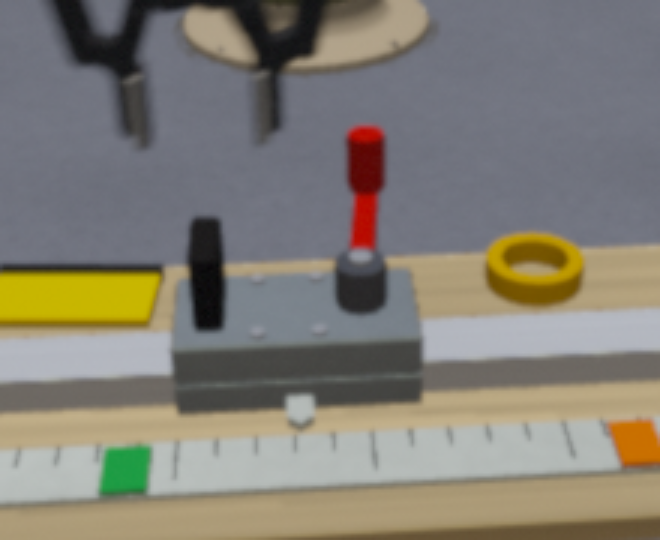

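The lever (crop, knob at (366,160)) stands square and open, and the fingers straddle the grip plate. Next I descend and close.

Call:
apply_moves([
  {"grip": 0.2, "tx": 0, "ty": 0, "tz": 0.03, "roll": 0},
  {"grip": 0.2, "tx": 0, "ty": 0, "tz": 0.055, "roll": 0},
  {"grip": 0.2, "tx": 0, "ty": 0, "tz": 0.075, "roll": 0},
  {"grip": 0.2, "tx": 0, "ty": 0, "tz": 0.076, "roll": 0},
  {"grip": -0.3, "tx": 0, "ty": 0, "tz": 0.076, "roll": 0},
])

```text
clock: 4.7
position: [0.5715, -0.0594, 0.0842]
tool_rot: [-0.002, 1.0, -0.0, 0.0]
contact_force: [0.2, 0.0, -0.0]
width: 0.0376
gripper_force: 0.0
```

Call:
apply_moves([
  {"grip": -0.9, "tx": 0, "ty": 0, "tz": 0, "roll": 0},
  {"grip": -0.9, "tx": 0, "ty": 0, "tz": 0, "roll": 0},
  {"grip": -0.9, "tx": 0, "ty": 0, "tz": 0, "roll": 0},
  {"grip": -0.9, "tx": 0, "ty": 0, "tz": 0, "roll": 0},
  {"grip": -0.9, "tx": 0, "ty": 0, "tz": 0, "roll": 0},
])

```text
clock: 5.2
position: [0.5718, -0.0601, 0.0851]
tool_rot: [-0.002, 1.0, -0.001, 0.001]
contact_force: [-1.7, -2.5, 6.5]
width: 0.0149
gripper_force: 59.6
```

Call:
apply_moves([
  {"grip": -0.9, "tx": 0, "ty": -0.015, "tz": 0, "roll": 0},
  {"grip": -0.9, "tx": 0, "ty": -0.035, "tz": 0, "roll": 0},
  {"grip": -0.9, "tx": 0, "ty": -0.055, "tz": 0, "roll": 0},
  {"grip": -0.9, "tx": 0, "ty": -0.075, "tz": 0, "roll": 0},
  {"grip": -0.9, "tx": 0, "ty": -0.088, "tz": 0, "roll": 0},
])

```text
clock: 5.7
position: [0.5724, -0.1471, 0.0851]
tool_rot: [-0.002, 1.0, 0.001, 0.002]
contact_force: [1.9, 9.6, 6.7]
width: 0.015
gripper_force: 60.1
```

Call:
apply_moves([
  {"grip": -0.9, "tx": 0, "ty": 0, "tz": 0, "roll": 0},
  {"grip": -0.9, "tx": 0, "ty": 0, "tz": 0, "roll": 0},
  {"grip": -0.9, "tx": 0, "ty": 0, "tz": 0, "roll": 0},
  {"grip": -0.9, "tx": 0, "ty": 0, "tz": 0, "roll": 0},
  {"grip": -0.9, "tx": 0, "ty": 0, "tz": 0, "roll": 0},
])

```text
clock: 6.2
position: [0.5724, -0.1489, 0.0852]
tool_rot: [-0.001, 1.0, -0.002, 0.002]
contact_force: [-0.1, -6.8, 5.1]
width: 0.0148
gripper_force: 60.1
```

```bash
python3 - <<'E'
from h import *
a,_=snap('scene')
h,s,v=hsv(a);cen('green','scene',(h>45)&(h<80)&(s>100),(155,230,190,265),.026)
cv2.imwrite('pics/d.png',cv2.resize(cv2.cvtColor(a[100:270,90:310],cv2.COLOR_RGB2BGR),None,fx=3,fy=3))
E
```

```text
green scene 226 [171.3 246.4] 163 179 239 254 [ 0.6535 -0.1025  0.026 ]
```

View pics/d.png

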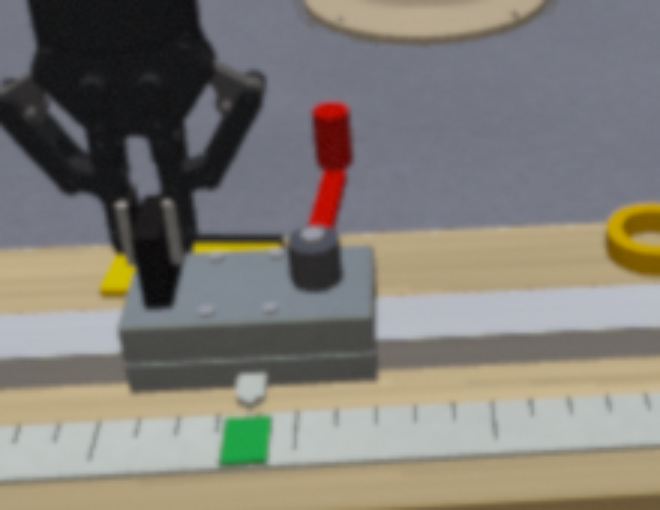

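Call:
apply_moves([
  {"grip": 0, "tx": 0, "ty": 0, "tz": 0, "roll": 0},
  {"grip": 0, "tx": 0, "ty": 0, "tz": 0, "roll": 0},
  {"grip": 0, "tx": 0, "ty": 0, "tz": -0.03, "roll": 0},
  {"grip": -0.1, "tx": 0, "ty": 0, "tz": -0.06, "roll": 0},
  {"grip": -0.1, "tx": 0, "ty": 0, "tz": -0.085, "roll": 0},
])

```text
clock: 6.75
position: [0.5714, -0.1471, 0.1699]
tool_rot: [-0.002, 1.0, 0.0, 0.0]
contact_force: [-0.3, -1.1, -0.6]
width: 0.0386
gripper_force: 0.0
```

```bash
python3 - <<'E'
from h import *
for c,z in(((200.3,136.7),.125),((194.3,178.3),.095),((173.3,234.3),.03)):print(ray('scene',c,z).round(4))
a,_=snap('top');h,s,v=hsv(a)
cen('red','top',((h<6)|(h>172))&(s>150),(240,205,330,290),.1)
b,_=snap('scene')
v=lambda i:cv2.cvtColor(i,cv2.COLOR_RGB2BGR)
cv2.imwrite('pics/e.png',np.hstack([cv2.resize(v(a)[160:270,220:350],None,fx=3,fy=3),cv2.resize(v(b)[120:230,100:230],None,fx=3,fy=3)]))
E
```

```text
[ 0.494 -0.058  0.125]
[ 0.5764 -0.0665  0.095 ]
[ 0.6302 -0.1011  0.03  ]
red top 297 [309.5 245.5] 304 315 222 265 [ 0.5123 -0.0626  0.1   ]
```

View pics/e.png

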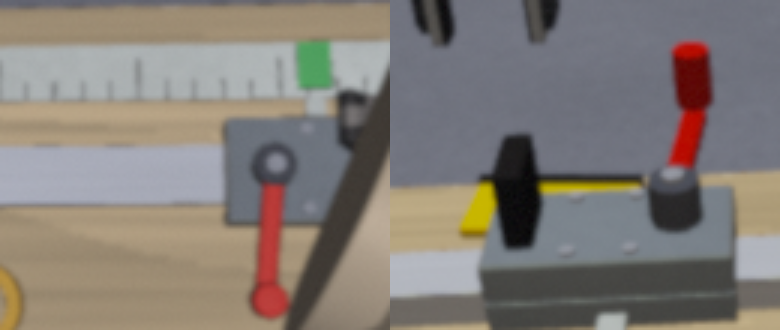

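Call:
apply_moves([
  {"grip": -0.1, "tx": 0.03, "ty": 0.032, "tz": 0, "roll": 0.03},
  {"grip": -0.1, "tx": 0.06, "ty": 0.064, "tz": 0, "roll": 0.06},
  {"grip": -0.1, "tx": 0.083, "ty": 0.088, "tz": 0, "roll": 0.11},
  {"grip": -0.1, "tx": 0.083, "ty": 0.088, "tz": 0.01, "roll": 0.11},
  {"grip": -0.1, "tx": 0.083, "ty": 0.088, "tz": 0.02, "roll": 0.11},
])

```text
clock: 7.35
position: [0.488, -0.0593, 0.1477]
tool_rot: [0.041, 0.999, -0.0, 0.0]
contact_force: [0.6, 0.1, -0.3]
width: 0.0386
gripper_force: 0.0
```

Call:
apply_moves([
  {"grip": -0.1, "tx": 0, "ty": 0, "tz": 0.01, "roll": 0},
  {"grip": -0.1, "tx": 0, "ty": 0, "tz": 0.02, "roll": 0},
  {"grip": -0.1, "tx": 0, "ty": 0, "tz": 0.035, "roll": 0},
  {"grip": -0.1, "tx": 0, "ty": 0, "tz": 0.05, "roll": 0},
  {"grip": -0.1, "tx": 0, "ty": 0, "tz": 0.05, "roll": 0},
])

```text
clock: 7.85
position: [0.4874, -0.0599, 0.096]
tool_rot: [0.042, 0.999, 0.001, -0.002]
contact_force: [0.5, 0.3, 0.1]
width: 0.0382
gripper_force: 0.0
```

Call:
apply_moves([
  {"grip": -0.1, "tx": -0.001, "ty": 0.012, "tz": 0, "roll": 0.178},
  {"grip": -0.1, "tx": -0.003, "ty": 0.023, "tz": 0, "roll": 0.356},
  {"grip": -0.1, "tx": -0.007, "ty": 0.034, "tz": 0, "roll": 0.533},
  {"grip": -0.1, "tx": -0.013, "ty": 0.0445, "tz": 0, "roll": 0.711},
  {"grip": -0.1, "tx": -0.02, "ty": 0.054, "tz": 0, "roll": 0.889},
])

```text
clock: 8.35
position: [0.513, -0.0077, 0.0985]
tool_rot: [0.384, 0.923, -0.0, -0.0]
contact_force: [-0.3, -1.0, 0.5]
width: 0.0384
gripper_force: 0.8
```

Call:
apply_moves([
  {"grip": -0.1, "tx": -0.001, "ty": 0.012, "tz": 0, "roll": 0.178},
  {"grip": -0.1, "tx": -0.003, "ty": 0.023, "tz": 0, "roll": 0.356},
  {"grip": -0.1, "tx": -0.007, "ty": 0.034, "tz": 0, "roll": 0.533},
  {"grip": -0.1, "tx": -0.013, "ty": 0.0445, "tz": 0, "roll": 0.711},
  {"grip": -0.1, "tx": -0.02, "ty": 0.054, "tz": 0, "roll": 0.889},
])

```text
clock: 8.85
position: [0.5653, 0.0165, 0.0984]
tool_rot: [0.676, 0.737, -0.0, -0.0]
contact_force: [-1.3, -1.4, 0.2]
width: 0.0386
gripper_force: 0.8
```

Call:
apply_moves([
  {"grip": -0.1, "tx": 0, "ty": 0.004, "tz": 0, "roll": 0.04},
  {"grip": -0.1, "tx": 0, "ty": 0.008, "tz": 0, "roll": 0.08},
  {"grip": -0.1, "tx": 0, "ty": 0.011, "tz": 0, "roll": 0.11},
  {"grip": -0.1, "tx": 0, "ty": 0.014, "tz": 0, "roll": 0.11},
  {"grip": -0.1, "tx": 0, "ty": 0.014, "tz": 0, "roll": 0.11},
])

```text
clock: 9.35
position: [0.5788, 0.0178, 0.0983]
tool_rot: [0.705, 0.709, -0.0, -0.0]
contact_force: [-1.4, -1.5, 1.2]
width: 0.0382
gripper_force: 0.9
```

Call:
apply_moves([
  {"grip": -0.1, "tx": 0, "ty": 0.001, "tz": 0, "roll": 0},
  {"grip": -0.1, "tx": 0, "ty": 0.002, "tz": 0, "roll": 0},
  {"grip": -0.1, "tx": 0, "ty": 0.003, "tz": 0, "roll": 0},
  {"grip": -0.1, "tx": 0, "ty": 0.003, "tz": 0, "roll": 0},
  {"grip": -0.1, "tx": 0, "ty": 0.003, "tz": 0, "roll": 0},
])

```text
clock: 9.85
position: [0.5792, 0.0178, 0.098]
tool_rot: [0.705, 0.709, -0.002, -0.002]
contact_force: [-13.0, -1.6, 6.3]
width: 0.0383
gripper_force: 6.5
```

At the stop (13 N). I back off to centre the cage, then raise and retreat.

Call:
apply_moves([
  {"grip": -0.1, "tx": 0, "ty": -0.01, "tz": 0, "roll": 0},
  {"grip": -0.1, "tx": 0, "ty": -0.01, "tz": 0, "roll": 0},
  {"grip": -0.1, "tx": 0, "ty": -0.01, "tz": -0.03, "roll": 0},
  {"grip": -0.1, "tx": 0, "ty": -0.01, "tz": -0.07, "roll": 0},
  {"grip": -0.1, "tx": 0.03, "ty": -0.04, "tz": -0.1, "roll": 0},
])

```text
clock: 10.35
position: [0.5455, 0.0446, 0.1993]
tool_rot: [0.707, 0.708, 0.001, 0.002]
contact_force: [0.1, 1.7, 1.2]
width: 0.0386
gripper_force: 0.0
```

Call:
apply_moves([
  {"grip": -0.1, "tx": 0.04, "ty": -0.02, "tz": 0, "roll": 0},
  {"grip": -0.1, "tx": 0.08, "ty": -0.04, "tz": 0, "roll": 0},
  {"grip": -0.1, "tx": 0.12, "ty": -0.06, "tz": 0, "roll": 0},
  {"grip": -0.1, "tx": 0.16, "ty": -0.08, "tz": 0, "roll": 0},
  {"grip": -0.1, "tx": 0.16, "ty": -0.08, "tz": 0, "roll": 0},
])

```text
clock: 10.85
position: [0.46, 0.2101, 0.1977]
tool_rot: [0.704, 0.711, 0.001, -0.0]
contact_force: [-0.3, -0.1, 0.3]
width: 0.0382
gripper_force: 0.0
```

```bash
python3 - <<'E'
from h import *
a,_=snap('top');b,_=snap('scene')
v=lambda i:cv2.cvtColor(i,cv2.COLOR_RGB2BGR)
cv2.imwrite('pics/f.png',np.hstack([cv2.resize(v(a)[160:270,220:350],None,fx=3,fy=3),cv2.resize(v(b)[150:260,110:240],None,fx=3,fy=3)]))
E
```

```text
(no output)
```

View pics/f.png

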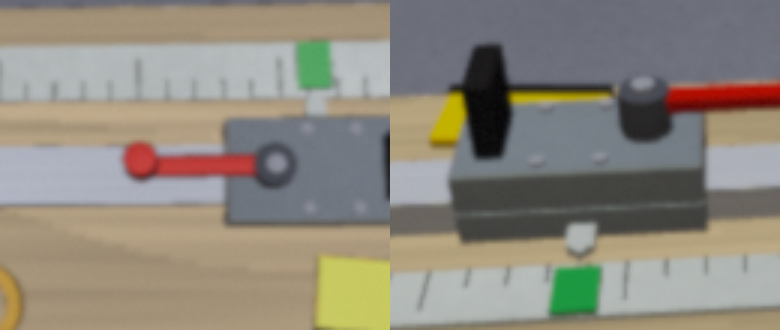

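The lever lies in line with the rail (knob (141,160), hub (275,165)). The pointer (316,100) is opposite the green tab (314,65), and the arm is clear.

```bash
python3 -c "
from workcell import job
print(job.close_job())"
```

```text
the job is handed in; nothing more can be done
None
```

The job is handed in at about 11 s of the 67 s allowed: by the last pictures, the stop's pointer sits opposite the middle of the green tab, the lever is back against its clamped stop in line with the rail, and the arm is clear. The hand-in gave no verdict.

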